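# Lock the length stop without shifting its ring

## Task

On the bench length stop the broad graduated ring is already set. Tighten the small wing knob in its middle, clockwise seen from above, until it bites and is snug but not overtightened, without turning the ring or leaning on it, and leave the things around it where they are. Let go of the knob when you are done.

Things in the scene. Friction and masses are not known exactly. Their poses are not given: they have to be found in the camera images.
- stop_unit: Bench length stop, fixed to the bench. Origin on the bench surface under the common axis of its ring and knob; z up. In its frame: grey bed plate x -65 to 65, y -255 to 85, 18 mm thick; dark square housing 100 x 100 mm centred on the axis, top 62 mm above the bench; a stop finger (top 42 mm) and a fence (top 44 mm) on the bed on the -y side. The ring and the knob sit on the housing, both turning about the vertical axis through the origin.
- knob_top (a point): Centre of the top of the inner wing knob, on the axis, 105 mm above the bench. The knob is a plain black upright bar 36 mm long (point x axis), 11 mm thick (point y axis) and 24 mm tall, with its underside 4 mm above the ring's face; under it a stem 14 mm in diameter. It turns about the vertical axis only; clockwise from above tightens. No other part stands above the ring's face near the knob but the ring's pip.
- lock (a joint): Turning of the knob on its thread, rad: positive is loosened (anticlockwise), 0 is the end of the free thread. It starts 1.1 to 1.9 rad loosened and runs down with a light drag of about 0.012 N m. At 0 the knob is NOT yet tight: a further play of unknown size, 0.1 to 0.45 rad, has then to be taken up (drag about 0.03 N m, not measured by any entry) before the knob bites on its spring washer. Turned back, the free thread opens first.
- washer (a joint): Winding of the lock's hidden spring washer, rad clockwise; starts at 0. Turning it takes 0.12 N m plus 0.8 N m per rad, so the bite is a clear jump in torque when turned slowly in small steps; held still, some or all of the 0.12 fades. Let go, it keeps its winding but for about 0.01 rad of creep. Snug is 0.04 to 0.14 rad, some 5 degrees past the first bite; above 0.16 rad is overtightened.
- ring (a joint): Angle of the outer ring, rad, anticlockwise from above; starts between -1 and 1 and must stay. It turns very easily (0.015 N m).
- ring_pip (a point): Top of the raised pip on the outer ring, 30 mm from the axis, 82 mm above the bench. The ring is a plain aluminium disc 75 mm across with a fluted rim and graduations, its flat face 78 mm above the bench; the pip is 8 x 5 mm and stands 4 mm above that face. Turns with the ring.
- angle_strip: Bystander: loose aluminium angle, 130 mm long (y), 26 x 25 mm, lying on the bed plate before the stop finger. Origin under its middle.
- screwdriver: Bystander: screwdriver 170 mm long lying on the bench along its x axis, in front of the stop. Origin under its middle.
- cup: Bystander: open steel cup, 60 mm across and 60 mm tall, standing beside the stop. Origin under its centre.

How it is judged:
By the outcome, as a careful person would: the job done as asked, in the order asked, and still so for the second after the job is handed in, with the robot touching nothing.
It also fails if it takes over 72 s, if anything falls off the work surface, if the arm or the gripper's body presses on something with over 40 N, if the wrist force passes 120 N, or if a joint passes its speed limit or range.

## Robot

A 6-joint arm with a two-finger parallel gripper is mounted at the origin on the work surface. World frame = base frame: x ahead of the robot, y to its left, z up, the work surface at z = 0. Lengths are in m, angles in rad, forces in N, time in s.
With the tool pointing down it reaches from about 0.3 to 0.875 m from the base axis. Payload 4.2 kg.
Tool frame: the origin (TCP) lies between the finger pads; the fingertips stand 11 mm ahead of it and the grasp point (between the pads) lies 8 mm behind it; z points along the fingers, y is the direction in which the jaws open and shut (so a half turn about z gives the same grasp; the last joint's range is limited). The gripper opens to 85 mm and grips with 20 to 120 N. Pads are 22 mm wide; open, the fingers measure 114 mm over their backs; the gripper's body (76 mm by 85 mm) begins 54 mm behind the grasp point. The pads swing forward as they close: fully open they stand 13 mm farther back than shut.
Start: joints at [1.133, 0.32, 1.565, -0, 1.257, -0.02], TCP at [0.233, 0.526, 0.242] pointing down, gripper open.
Joint ranges: [-3.11, 3.11], [-0.84, 2.01], [0.21, 2.61], [-1.34, 4.49], [0.05, 2.63], [-2.56, 2.56]. Speed limits (rad/s): [2.57, 2.57, 3.14, 3.14, 3.14, 3.14].

## Interface

Orientations are given as a rotation vector (axis times angle).
In Python, from bench import bot, cams gives the robot as it stands.
- The arm moves only by the shell command python3 -m handwheel 'ROWS'. ROWS is JSON, a list of rows, each a list of 7 numbers: the turn, a rotation vector about the tool's x, y, z as a fraction of full scale, then the shift along the tool's x, y, z as a fraction of full scale, then the opening in per cent of the stroke, from 0 (shut) to 100 (fully open). A call has 1 to 8 rows; each row is the pose to reach, as a shift and turn from the pose measured when the call began, along the tool's axes at that moment; what a row does not reach only later rows make up. Full scale, the value 1, is 0.3 m for a shift and 90 degrees for a turn. A row lasts 1/10 s, in which the tool goes at most 50 mm and 8.59 degrees, less where a joint would pass 70% of its speed; a pose out of reach is approached as far as the arm can. A call with a number of a shift or a turn outside -1 to 1 is refused whole. A call with a gripper value outside its range is refused whole. The fingers move at their own pace and stop on an object; the grip force is fixed at half the most. Time passes only in rows, so rows that repeat a pose let the fingers close. It gives the time, the measured TCP pose, the force and the opening at its end, in the units of the state.
- bot.state(): the state, without advancing time (a new reading comes with each control period).
- cams.capture(name): name is "side" or "top"; returns a dict with "pixels" (400x640x3 uint8, red, green, blue), "vfov" (degrees; the focal length in pixels is half the picture's height over the tangent of half this angle, whatever the lens; pixels are square), "cx", "cy" (the principal point, pixels), "position" and "attitude" of the camera in the world. Camera axes: x right, y up, looking along -z (the intrinsics and any distortion apply to the point x, -y, -z); pixel columns grow to the right and rows downward; lengths in m; the calibration is good to about 2 mm. A picture is of the moment at which its call begins. There is no depth.
- bot.sign_off(): hands the job in, once; it reports no verdict.
The state is a dict: "clock": time; "joint_positions": joint angles; "dq": joint speeds; "joint_torque": joint torques, N m; "ee_pos": TCP position; "tcp_rot": TCP orientation; "ft_force": force on the tool from outside, world axes, zero at the start; "moment": the same for the moment, N m; "finger_gap": finger opening in m.
Only numpy, scipy, OpenCV 4.12 (cv2) and the standard library are available. Lean on these libraries where they do the work, as an engineer would, in place of code of your own. Each camera call takes 0.05 s, during which the arm holds its last target.

## Working session

There is one attempt and no reset: what is moved stays moved. The work goes in short steps, Python scripts to look and compute and a shell command to move; the robot and the scene stay as the last step left them, time stands still between calls to the robot, and variables do not carry over. Pictures are saved under pics/ and viewed, and the job is handed in when it is done.

```bash
ls; mkdir -p pics; python3 - <<'E'
from bench import bot,cams
import cv2
s=bot.state(); print(s)
for n in("side","top"):
    c=cams.capture(n); cv2.imwrite(f"pics/{n}0.png",c["pixels"][:,:,::-1]); print(n,{k:v for k,v in c.items() if k!="pixels"})
E
```

```text
pics
{'clock': 0.0, 'joint_positions': array([ 1.13300102e+00,  3.20289711e-01,  1.56570658e+00,  7.68503218e-06,
        1.25736654e+00, -1.99542211e-02]), 'dq': array([-0.00060264, -0.00138974,  0.00026685, -0.00065333,  0.00079079,
       -0.00181274]), 'joint_torque': array([-1.32897334e-03, -4.15539408e+01, -2.34157723e+01, -1.57775016e-04,
        8.18806468e-03,  1.09900850e-05]), 'ee_pos': array([0.23310572, 0.52512493, 0.24147279]), 'tcp_rot': array([-6.51497638e-01, -3.07287811e+00,  2.70511926e-03]), 'ft_force': array([-0.14292293, -0.46176812,  0.53904544]), 'moment': array([-0.01205096,  0.05948995, -0.0134825 ]), 'finger_gap': 0.08541065510640448}
side {'vfov': 49.788677931473416, 'cx': 318.5864218123685, 'cy': 198.9193728429876, 'position': array([ 0.31238513, -0.48082586,  0.61550339]), 'attitude': array([ 0.87139708, -0.13773279, -0.34668184])}
top {'vfov': 44.70608835031965, 'cx': 323.3180355337176, 'cy': 195.00569937110956, 'position': array([0.35711321, 0.09230615, 1.05321411]), 'attitude': array([ 0.09352685, -0.14048867, -1.575114  ])}
```

View pics/side0.png

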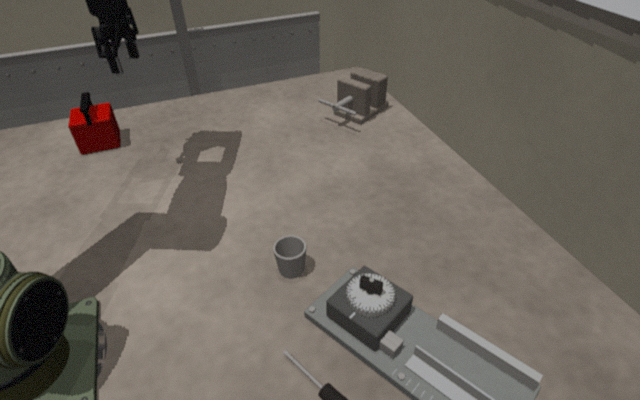

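View pics/top0.png

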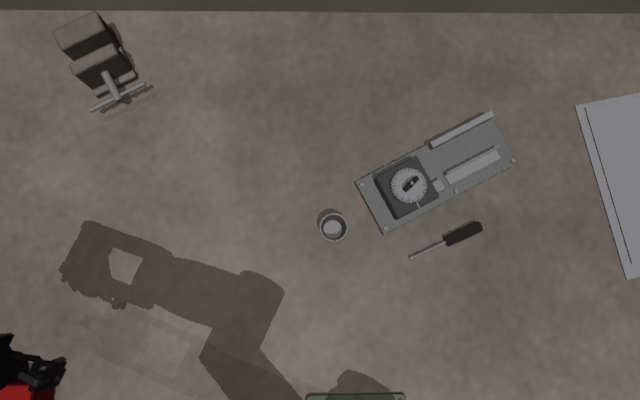

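The side view shows the knob near (371,285). In the top view it is near (410,184), with the cup at (333,227) and the screwdriver at (447,240). I'll crop in and measure.

```bash
cat > h.py <<'E'
import numpy as np, cv2
from scipy.spatial.transform import Rotation as R
from bench import bot,cams
def f(c): return 200/np.tan(np.radians(c["vfov"]/2))
def ray(c,u,v):
    d=np.array([(u-c["cx"])/f(c),-(v-c["cy"])/f(c),-1.]); d=R.from_rotvec(c["attitude"]).apply(d)
    return np.array(c["position"]),d/np.linalg.norm(d)
def plane(c,u,v,z):
    p,d=ray(c,u,v); return p+d*(z-p[2])/d[2]
def proj(c,P):
    q=R.from_rotvec(c["attitude"]).inv().apply(np.array(P)-c["position"]); q=q/-q[...,2:]
    return np.stack([c["cx"]+f(c)*q[...,0],c["cy"]-f(c)*q[...,1]],-1)
E
python3 - <<'E'
from h import *
c=cams.capture("top"); im=c["pixels"][:,:,::-1]
cv2.imwrite("pics/t1.png",cv2.resize(im[150:220,360:460],None,fx=8,fy=8,interpolation=cv2.INTER_CUBIC))
s=cams.capture("side"); im2=s["pixels"][:,:,::-1]
cv2.imwrite("pics/s1.png",cv2.resize(im2[260:340,320:420],None,fx=7,fy=7,interpolation=cv2.INTER_CUBIC))
print(plane(c,410,183,.105),plane(s,372,281,.105),plane(c,333,227,.06),plane(c,447,240,0.01))
print([k for k in c if k!='pixels'])
E
```

```text
[ 0.5224622  -0.10959649  0.105     ] [ 0.52483705 -0.11297428  0.105     ] [0.4396579  0.04266343 0.06      ] [ 0.41393605 -0.20551674  0.01      ]
['vfov', 'cx', 'cy', 'position', 'attitude']
```

View pics/t1.png

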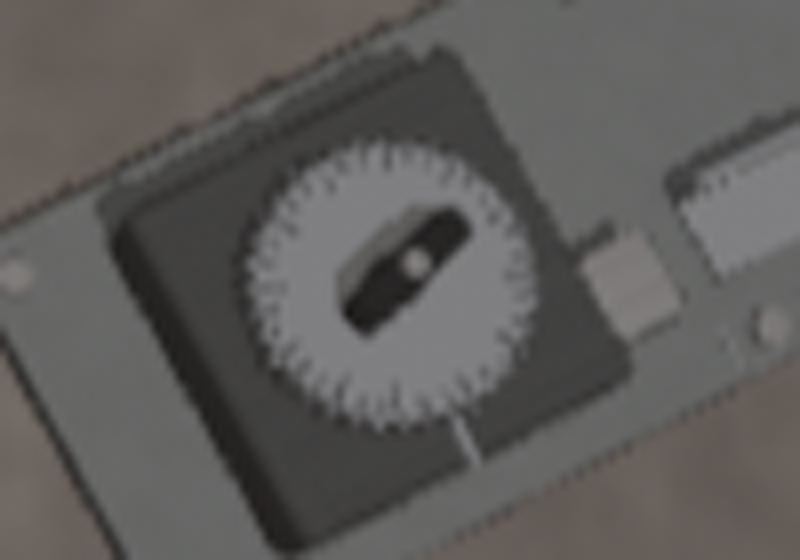

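View pics/s1.png

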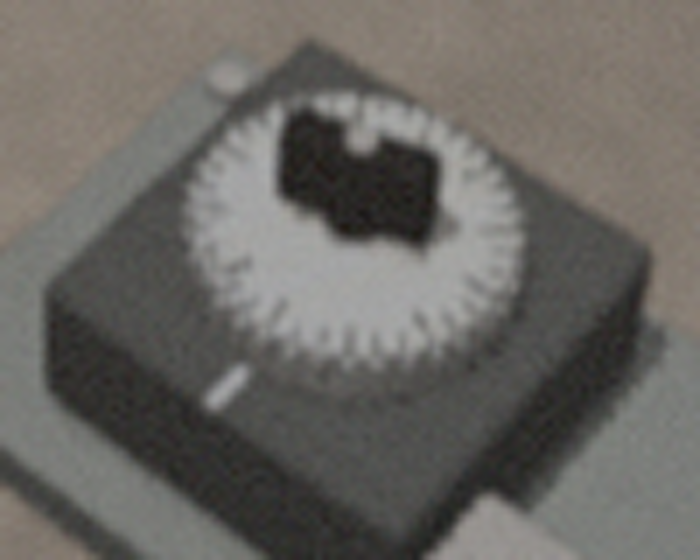

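Crops: in the top view the dot on the knob top is at about (412.1,182.8) and the ring circle is centred at about (409,185.6). In the side view the dot is at (371.4,279.7). The bar runs lower-left to upper-right in the top view. No pip is obvious yet.

```bash
python3 - <<'E'
from h import *
c=cams.capture("top"); s=cams.capture("side")
for n,k,box,cent in(("top",c,(385,160,435,210),None),("side",s,(340,265,402,322),None)):
    g=cv2.cvtColor(k["pixels"],cv2.COLOR_RGB2GRAY); x0,y0,x1,y1=box
    sub=g[y0:y1,x0:x1]
    b=cv2.resize(sub,None,fx=8,fy=8,interpolation=cv2.INTER_CUBIC)
    for nm,th,inv in(("ring",105 if n=="top" else 120,0),("knob",60 if n=="top" else 50,1)):
        m=((b<th) if inv else (b>th)).astype(np.uint8)
        cs,_=cv2.findContours(m,cv2.RETR_EXTERNAL,cv2.CHAIN_APPROX_NONE)
        for q in sorted(cs,key=cv2.contourArea)[-3:]:
            if cv2.contourArea(q)<500: continue
            h=cv2.convexHull(q); e=cv2.fitEllipse(h); cen=np.array(e[0])/8+[x0-.44,y0-.44]
            r=cv2.minAreaRect(q); bp=cv2.boxPoints(r)/8+[x0-.44,y0-.44]
            print(n,nm,cv2.contourArea(q),cen,np.array(e[1])/8,plane(k,*cen,.078))
            if inv: print(np.array([plane(k,*p,.105) for p in bp]).round(4).tolist())
a=[ray(c,411.7,182.3),ray(s,371.,279.3)]
A=sum(np.eye(3)-np.outer(d,d) for p,d in a);bb=sum((np.eye(3)-np.outer(d,d))@p for p,d in a)
print("dot",np.linalg.solve(A,bb),plane(c,411.7,182.3,.105),plane(s,371,279.3,.105))
E
```

```text
top ring 54949.0 [408.75594574 185.01827293] [34.00073242 35.09838867] [ 0.52299331 -0.11263388  0.078     ]
top knob 2568.5 [393.74921375 187.91390663] [10.09269714 23.9407692 ] [ 0.51714599 -0.08160623  0.078     ]
[[0.5347, -0.0619, 0.105], [0.5373, -0.0731, 0.105], [0.4888, -0.0828, 0.105], [0.4862, -0.0717, 0.105]]
top knob 4383.0 [387.63134938 202.06126648] [ 5.51878929 31.32422829] [ 0.48808039 -0.06820139  0.078     ]
[[0.4991, -0.0496, 0.105], [0.5044, -0.059, 0.105], [0.4705, -0.0772, 0.105], [0.4653, -0.0679, 0.105]]
top knob 5173.5 [410.00015503 183.38315445] [ 6.73042727 21.00954819] [ 0.5263747  -0.11531692  0.078     ]
[[0.5149, -0.091, 0.105], [0.539, -0.1212, 0.105], [0.5289, -0.129, 0.105], [0.5049, -0.0988, 0.105]]
side ring 7835.5 [304.21233612 170.825625  ] [ 45.79537201 265.58770752] [0.53406716 0.22716754 0.078     ]
side ring 14088.0 [364.06045013 246.88477188] [ 19.87408066 101.297966  ] [ 0.55630891 -0.02142113  0.078     ]
side ring 64879.5 [370.0806852  292.24246841] [39.02870178 47.86863708] [ 0.52359182 -0.11231104  0.078     ]
side knob 2027.0 [283.48451859 177.04996735] [ 35.32227325 298.65283203] [0.48679559 0.22283996 0.078     ]
[[0.4566, -0.1497, 0.105], [0.4727, -0.156, 0.105], [0.4679, -0.1667, 0.105], [0.4521, -0.1604, 0.105]]
side knob 3173.0 [399.41074615 317.23308044] [ 7.50167227 17.24602699] [ 0.54344783 -0.16889478  0.078     ]
[[0.5286, -0.1725, 0.105], [0.5393, -0.1768, 0.105], [0.5311, -0.1916, 0.105], [0.5206, -0.1874, 0.105]]
side knob 15724.0 [370.95663506 284.78238731] [17.3681469  25.18128395] [ 0.53122623 -0.09971687  0.078     ]
[[0.4977, -0.1179, 0.105], [0.5151, -0.0971, 0.105], [0.5396, -0.1231, 0.105], [0.5218, -0.1428, 0.105]]
dot [ 0.52324197 -0.11224248  0.10880513] [ 0.5238604  -0.11305172  0.105     ] [ 0.52487926 -0.1094788   0.105     ]
```

```bash
python3 - <<'E'
from h import *
s=bot.state(); M=R.from_rotvec(s["tcp_rot"]); m=M.as_matrix(); print(m.round(4))
psi=np.degrees(np.arctan2(m[1,0],m[0,0])); print("tool x yaw",psi)
t=np.array([.5234,-.1125,.15])
d=M.inv().apply(t-s["ee_pos"]); print("shift tool",d,d/.3)
for k in(-51.4,128.6):
    z=(psi-k+180)%360-180
    print("turn +z deg",z,"frac",z/90, "j6 approx rad",s["joint_positions"][5]+np.radians(z)+(np.arctan2(-.1125,.5234)-np.arctan2(.525,.233)))
E
```

```text
[[-9.140e-01  4.057e-01 -2.000e-04]
 [ 4.057e-01  9.140e-01 -5.000e-04]
 [-0.000e+00 -6.000e-04 -1.000e+00]]
tool x yaw 156.0633828238742
shift tool [-0.52401724 -0.46527935  0.09229387] [-1.74672413 -1.55093118  0.30764625]
turn +z deg -152.5366171761258 frac -1.694851301956953 j6 approx rad -4.047088145008798
turn +z deg 27.463382823874213 frac 0.3051486980430468 j6 approx rad -0.9054954914190048
```

```bash
python3 -m handwheel '[[0,0,0.3,-0.87,-0.77,0,100],[0,0,0.3,-0.87,-0.77,0,100],[0,0,0.3,-0.87,-0.77,0,100],[0,0,0.3,-0.87,-0.77,0,100],[0,0,0.3,-0.87,-0.77,0,100],[0,0,0.3,-0.87,-0.77,0,100],[0,0,0.3,-0.87,-0.77,0,100],[0,0,0.3,-0.87,-0.77,0,100]]'
cat >> h.py <<'E'
def plan(t,yaw):
    s=bot.state(); M=R.from_rotvec(s["tcp_rot"]); m=M.as_matrix()
    y=np.radians(yaw); x=np.array([np.cos(y),np.sin(y),0]); z=np.array([0,0,-1.]); T=R.from_matrix(np.stack([x,np.cross(z,x),z],1))
    d=M.inv().apply(np.array(t)-s["ee_pos"])
    print("t",s["clock"],"q",s["joint_positions"].round(3),"pos",s["ee_pos"].round(4),"yaw",np.degrees(np.arctan2(m[1,0],m[0,0])).round(2),"gap",round(s["finger_gap"],4))
    print("turn",((M.inv()*T).as_rotvec()/(np.pi/2)).round(4),"shift",(d/.3).round(4),"F",s["ft_force"].round(2),"M",s["moment"].round(3))
E
python3 -c "
from h import *
plan([.5234,-.1125,.2],128.6)"
```

```text
clock: 1.1
ee_pos: [0.3797, 0.2039, 0.2423]
tcp_rot: [1.361, 2.83, -0.003]
ft_force: [-0.7, 0.7, -0.2]
finger_gap: 0.0855
t 1.1 q [ 0.468  0.091  1.865 -0.003  1.186 -0.206] pos [0.3797 0.2039 0.2423] yaw 128.64 gap 0.0855
turn [-0.0005  0.0015  0.0004] shift [-1.1225 -0.2841  0.1439] F [-0.73  0.69 -0.17] M [ 0.02  -0.012  0.028]
```

```bash
python3 -m handwheel '[[0,0,0,-1,-0.25,0,100],[0,0,0,-1,-0.25,0,100],[0,0,0,-1,-0.25,0,100],[0,0,0,-1,-0.25,0,100],[0,0,0,-1,-0.25,0,100],[0,0,0,-1,-0.25,0.1,100],[0,0,0,-1,-0.25,0.1,100],[0,0,0,-1,-0.25,0.1,100]]'
python3 - <<'E'
from h import *
plan([.5234,-.1125,.16],128.6)
E
```

```text
clock: 1.9
ee_pos: [0.5087, -0.0787, 0.2113]
tcp_rot: [-1.365, -2.828, 0.004]
ft_force: [-0.1, 0.8, 1.0]
finger_gap: 0.0856
t 1.9 q [-0.175  0.249  1.748 -0.002  1.147 -0.845] pos [ 0.5087 -0.0787  0.2113] yaw 128.46 gap 0.0856
turn [-0.0017  0.0001 -0.0015] shift [-0.1185 -0.0313  0.1713] F [-0.07  0.79  1.03] M [ 0.044 -0.041 -0.002]
```

```bash
python3 -m handwheel '[[0,0,0,-0.12,-0.03,0.17,100],[0,0,0,-0.12,-0.03,0.17,100],[0,0,0,-0.12,-0.03,0.17,100],[0,0,0,-0.12,-0.03,0.17,100]]'
python3 - <<'E'
from h import *
plan([.5234,-.1125,.098],128.6)
c=cams.capture("top"); s=cams.capture("side")
a=c["pixels"][140:230,350:470,::-1];b=s["pixels"][220:330,300:440,::-1]
cv2.imwrite("pics/t2.png",cv2.resize(a,None,fx=6,fy=6,interpolation=cv2.INTER_CUBIC));cv2.imwrite("pics/s2.png",cv2.resize(b,None,fx=5,fy=5,interpolation=cv2.INTER_CUBIC))
E
```

```text
clock: 2.3
ee_pos: [0.5241, -0.1114, 0.1612]
tcp_rot: [-1.364, -2.829, 0.003]
ft_force: [1.2, -0.9, 0.9]
finger_gap: 0.0857
t 2.3 q [-0.23   0.325  1.776 -0.002  1.042 -0.901] pos [ 0.5241 -0.1114  0.1612] yaw 128.5 gap 0.0857
turn [-0.0013 -0.     -0.0011] shift [-0.0014 -0.0038  0.2107] F [ 1.18 -0.88  0.93] M [-0.015  0.017  0.025]
```

View pics/s2.png

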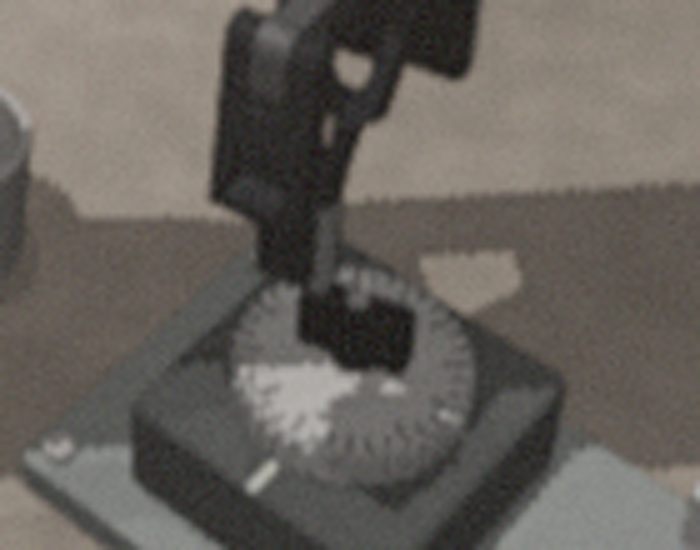

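View pics/t2.png

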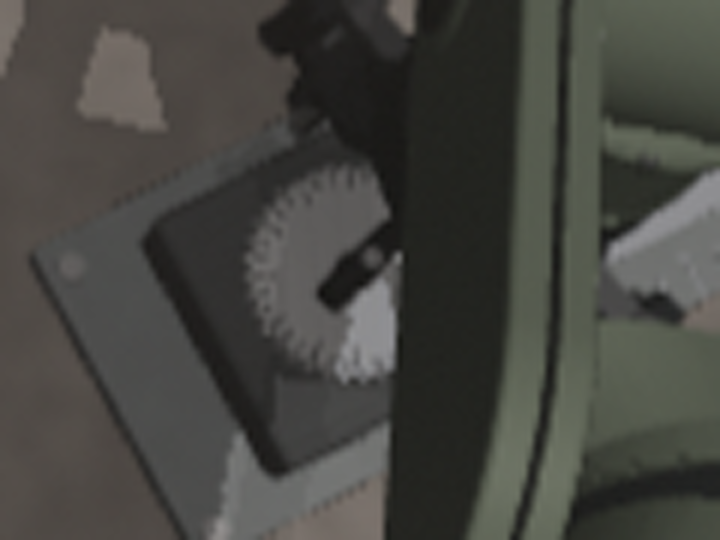

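```bash
python3 - <<'E'
from h import *
s=cams.capture("side")
for P in([.5241,-.1114,.162],[.557,-.085,.165],[.49,-.138,.165]): print(proj(s,np.array(P)))
cv2.imwrite("pics/s3.png",cv2.resize(s["pixels"][100:350,220:500,::-1],None,fx=2.8,fy=2.4))
E
```

```text
[373.3343236  254.37443933]
[385.58773454 234.65176369]
[359.43527703 273.2797348 ]
```

View pics/s3.png

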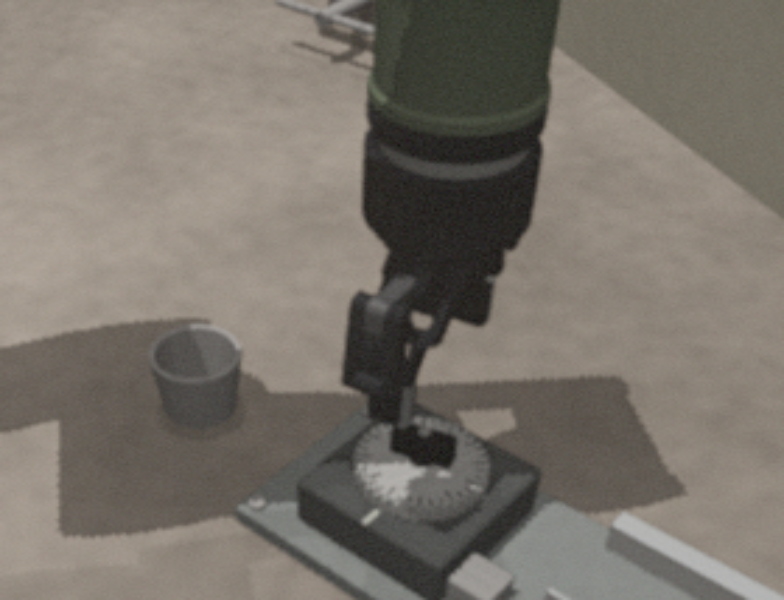

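```bash
python3 -m handwheel '[[0,0,0,0,-0.004,0.1,50],[0,0,0,0,-0.004,0.15,40],[0,0,0,0,-0.004,0.19,40],[0,0,0,0,-0.004,0.21,40],[0,0,0,0,-0.004,0.21,40]]'
python3 - <<'E'
from h import *
plan([.5234,-.1125,.098],128.6)
s=cams.capture("side")
cv2.imwrite("pics/s4.png",cv2.resize(s["pixels"][220:330,300:440,::-1],None,fx=5,fy=5,interpolation=cv2.INTER_CUBIC))
E
```

```text
clock: 2.95
ee_pos: [0.5235, -0.1123, 0.0988]
tcp_rot: [1.363, 2.829, -0.003]
ft_force: [-0.4, 0.1, -0.2]
finger_gap: 0.0341
t 2.95 q [-0.232  0.392  1.857 -0.002  0.893 -0.903] pos [ 0.5235 -0.1123  0.0988] yaw 128.55 gap 0.0341
turn [-0.0008  0.001  -0.0006] shift [-0.0004 -0.0007  0.0027] F [-0.35  0.14 -0.19] M [ 0.032 -0.021  0.023]
```

View pics/s4.png

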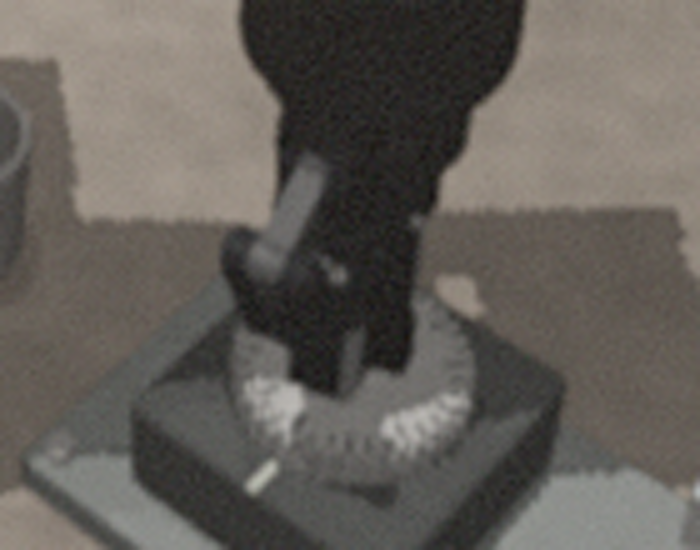

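The near finger stands in front of the knob and nothing touches yet. Closing.

```bash
python3 -m handwheel '[[0,0,0,0,0,0,25],[0,0,0,0,0,0,18],[0,0,0,0,0,0,14],[0,0,0,0,0,0,10],[0,0,0,0,0,0,0],[0,0,0,0,0,0,0],[0,0,0,0,0,0,0],[0,0,0,0,0,0,0]]'
python3 -c "
from h import *
plan([.5234,-.1125,.098],128.6)
print(R.from_rotvec(bot.state()['tcp_rot']).inv().apply(bot.state()['ft_force']))"
```

```text
clock: 3.8
ee_pos: [0.5255, -0.1124, 0.1004]
tcp_rot: [1.362, 2.825, 0.0]
ft_force: [3.9, 2.8, 4.4]
finger_gap: 0.0091
t 3.8 q [-2.310e-01  3.910e-01  1.854e+00 -1.000e-03  8.920e-01 -9.030e-01] pos [ 0.5255 -0.1124  0.1004] yaw 128.52 gap 0.0091
turn [ 0.0017  0.0032 -0.0009] shift [ 0.0042 -0.0059  0.0081] F [3.92 2.82 4.4 ] M [ 0.497 -0.787 -0.013]
[-0.25375313  4.834195   -4.38859507]
```

```bash
python3 -m handwheel '[[0,0,0,0,0,0,0],[0,0,0,0,0,0,0]]'
python3 -c "
from h import *
plan([.5234,-.1125,.098],128.6)
print(R.from_rotvec(bot.state()['tcp_rot']).inv().apply(bot.state()['ft_force']))
s=cams.capture('side')
cv2.imwrite('pics/s5.png',cv2.resize(s['pixels'][220:330,300:440,::-1],None,fx=5,fy=5,interpolation=cv2.INTER_CUBIC))"
```

```text
clock: 4.0
ee_pos: [0.5256, -0.1123, 0.1005]
tcp_rot: [1.362, 2.825, 0.0]
ft_force: [2.9, 1.3, 2.9]
finger_gap: 0.0093
t 4.0 q [-2.310e-01  3.910e-01  1.854e+00 -1.000e-03  8.920e-01 -9.030e-01] pos [ 0.5256 -0.1123  0.1005] yaw 128.52 gap 0.0093
turn [ 0.0018  0.0033 -0.0008] shift [ 0.0041 -0.0061  0.0082] F [2.86 1.29 2.9 ] M [ 0.298 -0.512 -0.014]
[-0.78747366  3.04275915 -2.88402024]
```

View pics/s5.png

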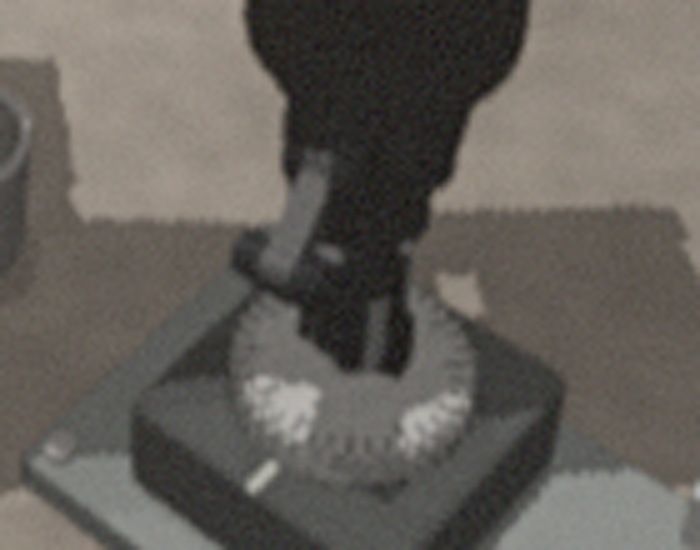

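Both pads now hold the bar, and the ring is clear of the tips. First turn is about 50° within the guaranteed free thread.

```bash
python3 -m handwheel '[[0,0,0.08,0,0,0,0],[0,0,0.16,0,0,0,0],[0,0,0.24,0,0,0,0],[0,0,0.32,0,0,0,0],[0,0,0.4,0,0,0,0],[0,0,0.48,0,0,0,0],[0,0,0.56,0,0,0,0],[0,0,0.56,0,0,0,0]]'
python3 -c "
from h import *
plan([.5234,-.1125,.098],128.6-50)
s=cams.capture('side')
cv2.imwrite('pics/s6.png',cv2.resize(s['pixels'][220:330,300:440,::-1],None,fx=5,fy=5,interpolation=cv2.INTER_CUBIC))"
```

```text
clock: 4.85
ee_pos: [0.5245, -0.1125, 0.1004]
tcp_rot: [2.436, 1.978, 0.001]
ft_force: [-1.4, 0.1, 5.4]
finger_gap: 0.0094
t 4.85 q [-0.232  0.39   1.854 -0.002  0.894 -0.024] pos [ 0.5245 -0.1125  0.1004] yaw 78.15 gap 0.0094
turn [ 0.0022  0.0012 -0.005 ] shift [-0.0007 -0.0037  0.008 ] F [-1.41  0.05  5.45] M [ 0.085  0.185 -0.005]
```

View pics/s6.png

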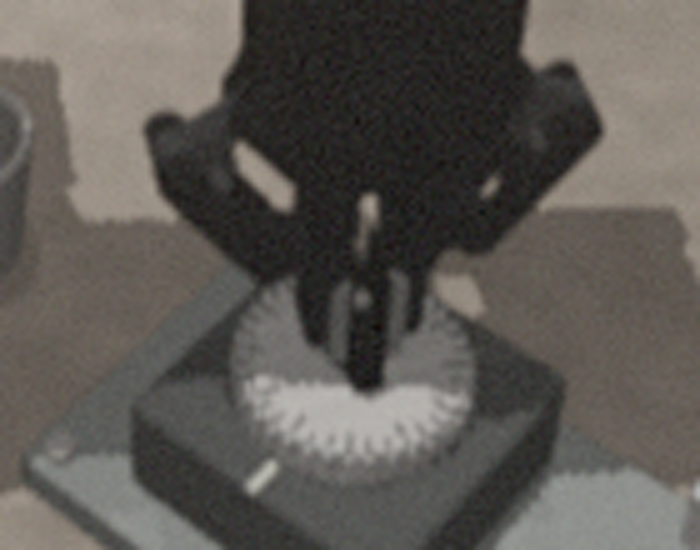

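```bash
cat > m.py <<'E'
from h import *
s=bot.state(); m=R.from_rotvec(s["tcp_rot"]).as_matrix()
print("t",round(s["clock"],2),"turned rad",round(np.radians(128.52-np.degrees(np.arctan2(m[1,0],m[0,0]))),4),"pos",s["ee_pos"].round(4),"Fz",s["ft_force"].round(1),"Mz",s["moment"].round(3),"j6",round(s["joint_positions"][5],4),"tau6",round(s["joint_torque"][5],3),"gap",round(s["finger_gap"],4))
E
python3 -m handwheel '[[0,0,0.04,0,0,0,0],[0,0,0.08,0,0,0,0],[0,0,0.12,0,0,0,0],[0,0,0.14,0,0,0,0]]' >/dev/null; python3 m.py
python3 -m handwheel '[[0,0,0.012,0,0,0,0],[0,0,0.024,0,0,0,0],[0,0,0.036,0,0,0,0]]'>/dev/null; python3 m.py
python3 -m handwheel '[[0,0,0.012,0,0,0,0],[0,0,0.024,0,0,0,0],[0,0,0.036,0,0,0,0]]'>/dev/null; python3 m.py
```

```text
t 5.3 turned rad 1.0956 pos [ 0.5242 -0.1124  0.1004] Fz [-0.2  1.8  4.5] Mz [ 0.377 -0.169  0.008] j6 0.1929 tau6 -0.131 gap 0.0093
t 5.6 turned rad 1.1525 pos [ 0.5241 -0.1124  0.1005] Fz [1.8 1.9 3.4] Mz [ 0.327 -0.194  0.06 ] j6 0.2497 tau6 -0.155 gap 0.0096
t 5.9 turned rad 1.2103 pos [ 0.5241 -0.1123  0.1004] Fz [1.9 2.5 3.6] Mz [ 0.395 -0.191 -0.029] j6 0.3076 tau6 -0.145 gap 0.0096
```

```bash

python3 -m handwheel '[[0,0,0.012,0,0,0,0],[0,0,0.024,0,0,0,0],[0,0,0.036,0,0,0,0]]'>/dev/null; python3 m.py
python3 -m handwheel '[[0,0,0.012,0,0,0,0],[0,0,0.024,0,0,0,0]]'>/dev/null; python3 m.py
```

```text
t 6.2 turned rad 1.2685 pos [ 0.524  -0.1123  0.1004] Fz [0.7 2.  3.9] Mz [ 0.407 -0.158 -0.031] j6 0.3656 tau6 -0.142 gap 0.0093
t 6.4 turned rad 1.3077 pos [ 0.524  -0.1123  0.1005] Fz [1.3 1.7 3.8] Mz [ 0.423 -0.14   0.026] j6 0.4049 tau6 -0.136 gap 0.0094
```

```bash

python3 -m handwheel '[[0,0,0.012,0,0,0,0],[0,0,0.024,0,0,0,0],[0,0,0.036,0,0,0,0]]'>/dev/null; python3 m.py
```

```text
t 6.7 turned rad 1.3659 pos [ 0.5239 -0.1122  0.1005] Fz [1.  2.4 3.8] Mz [ 0.399 -0.178  0.006] j6 0.463 tau6 -0.141 gap 0.0089
```

```bash

python3 -m handwheel '[[0,0,0.012,0,0,0,0],[0,0,0.024,0,0,0,0],[0,0,0.036,0,0,0,0]]'>/dev/null; python3 m.py
```

```text
t 7.0 turned rad 1.424 pos [ 0.5239 -0.1122  0.1004] Fz [0.9 2.8 4.5] Mz [ 0.437 -0.144  0.046] j6 0.5211 tau6 -0.141 gap 0.0094
```

```bash

python3 -m handwheel '[[0,0,0.012,0,0,0,0],[0,0,0.024,0,0,0,0],[0,0,0.036,0,0,0,0]]'>/dev/null; python3 m.py
```

```text
t 7.3 turned rad 1.4823 pos [ 0.5238 -0.1121  0.1004] Fz [1.2 2.9 4.5] Mz [ 0.477 -0.124 -0.021] j6 0.5793 tau6 -0.14 gap 0.0093
```

```bash

python3 -m handwheel '[[0,0,0.012,0,0,0,0],[0,0,0.024,0,0,0,0],[0,0,0.036,0,0,0,0]]'>/dev/null; python3 m.py
```

```text
t 7.6 turned rad 1.5403 pos [ 0.5237 -0.1121  0.1004] Fz [0.3 3.4 4.7] Mz [ 0.476 -0.065  0.018] j6 0.6374 tau6 -0.122 gap 0.0091
```

```bash

python3 -m handwheel '[[0,0,0.012,0,0,0,0],[0,0,0.024,0,0,0,0],[0,0,0.036,0,0,0,0]]'>/dev/null; python3 m.py
```

```text
t 7.9 turned rad 1.5985 pos [ 0.5237 -0.112   0.1004] Fz [0.9 3.4 4.8] Mz [ 0.584 -0.158  0.038] j6 0.6955 tau6 -0.121 gap 0.0093
```

tau6 moved from -0.141 to -0.122, a step of 0.019 N m. That matches the change from 0.012 to 0.03 N m drag, so the play is now being taken up. Smaller steps from here.

```bash

python3 -m handwheel '[[0,0,0.012,0,0,0,0],[0,0,0.024,0,0,0,0]]'>/dev/null; python3 m.py
```

```text
t 8.1 turned rad 1.6379 pos [ 0.5237 -0.112   0.1005] Fz [0.2 2.8 4.6] Mz [ 0.564 -0.124  0.067] j6 0.7348 tau6 -0.115 gap 0.0095
```

```bash

python3 -m handwheel '[[0,0,0.012,0,0,0,0],[0,0,0.024,0,0,0,0]]'>/dev/null; python3 m.py
```

```text
t 8.3 turned rad 1.6772 pos [ 0.5236 -0.1119  0.1004] Fz [1.4 2.9 5.2] Mz [ 0.568 -0.096  0.033] j6 0.7741 tau6 -0.114 gap 0.0094
```

```bash

python3 -m handwheel '[[0,0,0.012,0,0,0,0],[0,0,0.024,0,0,0,0]]'>/dev/null; python3 m.py
```

```text
t 8.5 turned rad 1.7165 pos [ 0.5236 -0.1119  0.1004] Fz [1.1 3.1 4.7] Mz [ 0.595 -0.122 -0.016] j6 0.8134 tau6 -0.114 gap 0.0092
```

```bash

python3 -m handwheel '[[0,0,0.012,0,0,0,0],[0,0,0.024,0,0,0,0]]'>/dev/null; python3 m.py
```

```text
t 8.7 turned rad 1.7559 pos [ 0.5236 -0.1118  0.1005] Fz [0.6 3.  4.9] Mz [ 0.613 -0.044 -0.019] j6 0.8527 tau6 -0.114 gap 0.0095
```

```bash

python3 -m handwheel '[[0,0,0.012,0,0,0,0],[0,0,0.024,0,0,0,0]]'>/dev/null; python3 m.py
```

```text
t 8.9 turned rad 1.7949 pos [ 0.5236 -0.1118  0.1004] Fz [2.2 3.  4.6] Mz [ 0.68  -0.085  0.108] j6 0.8919 tau6 -0.003 gap 0.0096
```

```bash

python3 -m handwheel '[[0,0,0.012,0,0,0,0],[0,0,0.024,0,0,0,0]]'>/dev/null; python3 m.py
```

```text
t 9.1 turned rad 1.834 pos [ 0.5236 -0.1117  0.1004] Fz [1.1 2.7 4.8] Mz [ 0.611 -0.091  0.19 ] j6 0.931 tau6 0.024 gap 0.0095
```

The bite came between 1.756 and 1.795 rad of turn. Geometry puts the winding now at 0.039–0.078 rad, and the torque suggests about 0.06. One small final step.

```bash

python3 -m handwheel '[[0,0,0.008,0,0,0,0],[0,0,0.016,0,0,0,0]]'>/dev/null; python3 m.py
```

```text
t 9.3 turned rad 1.8601 pos [ 0.5235 -0.1117  0.1005] Fz [1.1 3.9 5.3] Mz [ 0.625 -0.109  0.163] j6 0.9571 tau6 0.098 gap 0.0096
```

```bash

python3 -m handwheel '[[0,0,0,0,0,0,0],[0,0,0,0,0,0,0]]'>/dev/null; python3 m.py
python3 -m handwheel '[[0,0,0,0,0,0,15],[0,0,0,0,0,0,30],[0,0,0,0,0,0,45],[0,0,0,0,0,0,45]]'; python3 m.py
python3 -c "
from h import *
s=cams.capture('side')
cv2.imwrite('pics/s7.png',cv2.resize(s['pixels'][220:330,300:440,::-1],None,fx=5,fy=5,interpolation=cv2.INTER_CUBIC))"
```

```text
t 9.5 turned rad 1.8602 pos [ 0.5236 -0.1117  0.1004] Fz [0.7 3.2 4.8] Mz [ 0.661 -0.121  0.181] j6 0.9572 tau6 0.145 gap 0.0093
clock: 9.9
ee_pos: [0.5232, -0.1119, 0.1]
tcp_rot: [3.083, 0.597, -0.001]
ft_force: [-0.7, -0.5, 0.2]
finger_gap: 0.038
t 9.9 turned rad 1.8605 pos [ 0.5232 -0.1119  0.1   ] Fz [-0.7 -0.5  0.2] Mz [-0.011  0.02   0.031] j6 0.9573 tau6 0.001 gap 0.038
```

View pics/s7.png

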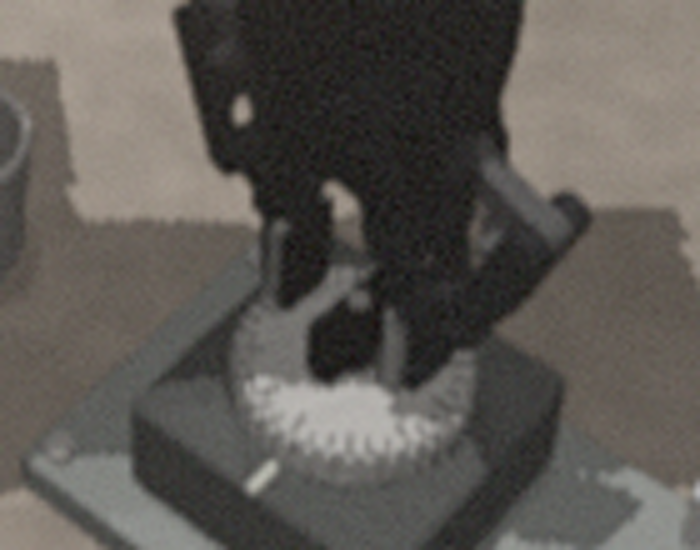

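The fingers stand clear either side of the bar, with the force near zero. Lifting straight up and then moving away.

```bash

python3 -m handwheel '[[0,0,0,0,0,-0.05,45],[0,0,0,0,0,-0.12,45],[0,0,0,0,0,-0.25,45],[0,0,0,0,0,-0.4,45],[0,0,0,0,0,-0.5,45],[0,0,0,0,0,-0.5,45]]'; python3 -c "
from h import *
plan([.42,.15,.26],128.6-90)"
```

```text
clock: 10.55
ee_pos: [0.5256, -0.1124, 0.255]
tcp_rot: [3.079, 0.596, 0.014]
ft_force: [0.2, 0.5, 0.6]
finger_gap: 0.0384
t 10.55 q [-2.310e-01  2.470e-01  1.635e+00 -1.000e-03  1.249e+00  9.570e-01] pos [ 0.5256 -0.1124  0.255 ] yaw 21.93 gap 0.0384
turn [ 0.0052 -0.0042 -0.1852] shift [ 4.000e-04 -9.427e-01 -2.310e-02] F [0.17 0.54 0.56] M [-0.006  0.034 -0.007]
```

```bash

python3 -m handwheel '[[0,0,0,0,-0.9,-0.03,45],[0,0,0,0,-0.9,-0.03,45],[0,0,0,0,-0.9,-0.03,45],[0,0,0,0,-0.9,-0.03,45],[0,0,0,0,-0.9,-0.03,45],[0,0,0,0,-0.9,-0.03,45],[0,0,0,0,-0.9,-0.03,45]]'
python3 - <<'E'
from h import *
c=cams.capture("top"); s=cams.capture("side")
a0=cv2.imread("pics/top0.png"); b0=cv2.imread("pics/side0.png")
a=c["pixels"][:,:,::-1]; b=s["pixels"][:,:,::-1]
cv2.imwrite("pics/top9.png",a)
z=lambda i:cv2.resize(i,None,fx=6,fy=6,interpolation=cv2.INTER_CUBIC)
cv2.imwrite("pics/cmpt.png",np.hstack([z(i[155:215,378:443]) for i in(a0,a)]))
cv2.imwrite("pics/cmps.png",np.hstack([z(i[262:325,338:403]) for i in(b0,b)]))
E
```

```text
clock: 11.25
ee_pos: [0.4233, 0.1399, 0.2614]
tcp_rot: [3.078, 0.603, 0.012]
ft_force: [0.7, 0.4, -0.3]
finger_gap: 0.0382
```

View pics/cmpt.png

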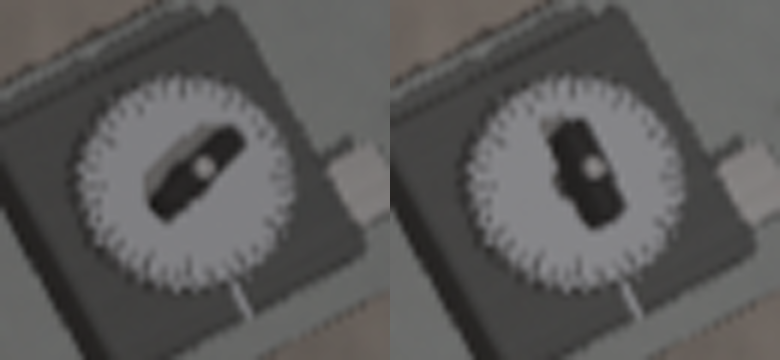

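View pics/cmps.png

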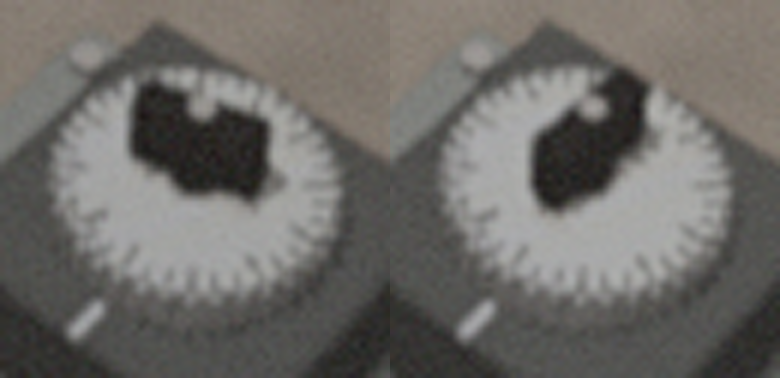

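View pics/top9.png

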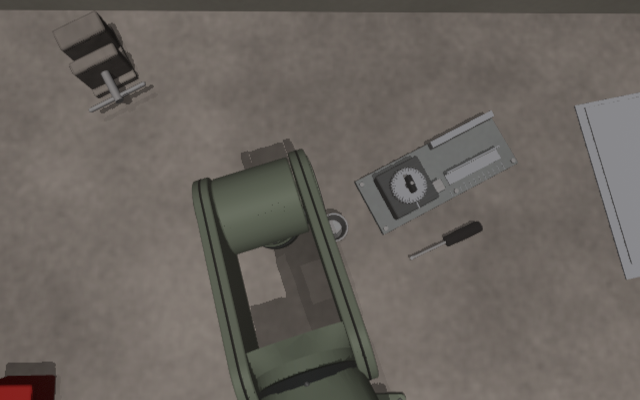

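The knob has turned about 107° and the rim flutes look the same in both views. The screwdriver (447,240), angle strip and cup (337,226, partly hidden) look unmoved. I'll put numbers on the ring.

```bash
python3 - <<'E'
from h import *
a0=cv2.imread("pics/top0.png",0); a=cams.capture("top")["pixels"]; a=cv2.cvtColor(a,cv2.COLOR_RGB2GRAY)
U=lambda i:cv2.warpPolar(i.astype(np.float32),(24,720),(408.75,185.0),24,cv2.INTER_CUBIC)[:,13:19]
p,q=U(a0),U(a)
n=lambda x:(x-x.mean(0))/x.std(0)
cc=[(np.mean(n(p)*n(np.roll(q,k,0))),k/2) for k in range(-360,360)]
print(sorted(cc)[-6:])
d=cv2.absdiff(a0,a); print("diff strip/driver",d[110:195,430:515].mean(),d[215:265,400:490].mean(),d[300:340,480:560].mean())
print(bot.state()["ft_force"],bot.state()["clock"])
E
```

```text
[(np.float32(0.7788022), -1.5), (np.float32(0.88486546), 1.0), (np.float32(0.88571775), -1.0), (np.float32(0.953809), 0.5), (np.float32(0.9542476), -0.5), (np.float32(0.978275), 0.0)]
diff strip/driver 5.532871972318339 5.1882222222222225 5.5440625
[-0.63487792 -0.7454365  -0.20287401] 11.4
```

The ring has not moved: correlation peaks at 0.0° shift. Handing in.

```bash
python3 -c "
from bench import bot
print(bot.sign_off())"
```

```text
the job is handed in; nothing more can be done
None
```

I tightened the wing knob to what I judge is snug, let go of it, and moved the arm clear. The job was handed in at 11.4 s, and no verdict was given.

- **Tightening:** I gripped the bar and turned it 1.86 rad clockwise. The joint torque showed the free thread ending at about 1.5 rad. It then showed a clear bite, a jump of about 0.11 N m, between 1.756 and 1.795 rad.
- **Winding:** From the turn past the bite, the washer is wound 0.065–0.104 rad, less about 0.01 rad of creep. That is inside the snug range of 0.04–0.14 rad. The holding torque of about 0.15–0.18 N m agrees with this, but the washer itself can't be measured directly.
- **Ring:** Before and after top pictures match best at 0.0° of ring turn. The fingertips were planned to stay about 5 mm above the ring's pip, and I saw no sign of contact. I leaned on the knob itself with about 5 N while gripping.
- **Surroundings:** The screwdriver and angle strip showed no change beyond picture noise. The cup looked in place but was partly hidden by the arm in the last picture, so I checked it less fully. The robot was touching nothing at hand-in, with forces near zero.
- **Readings that disagreed:**
  - The finger opening read about 9.3 mm on the 11 mm bar.
  - The measured wrist moment was noisy, about 0.03 N m, so I judged the bite mainly from the torque of the last joint.
  - The torque reading for the final small step wasn't comparable with the earlier ones because it was slower. The final winding figure therefore rests mostly on the angle turned.

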